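# Clamp the grater on the one-handed preparation board

### The arm

A 6-joint arm with a two-finger parallel gripper is mounted at the origin on the work surface. World frame = base frame: x ahead of the robot, y to its left, z up, the work surface at z = 0. Lengths are in mm, angles in rad, forces in N, time in s.
With the tool pointing down it reaches from about 350 to 975 mm from the base axis. Payload 4.9 kg.
Tool frame: the origin (TCP) lies on the centre line of the jaws, within the pads' length; the fingertips stand 17 mm ahead of it and the grasp point (between the pads) lies 2 mm behind it; z points along the fingers, y is the line along which they close (so a half turn about z gives the same grasp; the last joint's range is limited). The gripper opens to 85 mm and grips with 20 to 120 N. Pads are 22 mm wide; open, the fingers measure 114 mm over their backs; the gripper's body (76 mm by 85 mm) begins 54 mm behind the grasp point. The pads swing forward as they close: fully open they stand 13 mm farther back than shut.
Start: joints at [1.054, 0.053, 1.613, -0, 1.476, -0.119], TCP at [242.108, 576.182, 221.404] pointing down, gripper open.
Joint ranges: [-3.01, 3.01], [-1.01, 2.22], [0.06, 2.58], [-1.02, 4.17], [0.09, 2.62], [-3.14, 3.14]. Speed limits (rad/s): [2.57, 2.57, 3.14, 3.14, 3.14, 3.14].

### API

Orientations are given as a unit quaternion [w, x, y, z].
In Python, from plant import * gives the robot as it stands. The module is installed in compiled form; this text tells all that it offers.
- The arm moves only by the tool step_arm, never from a script. Its arguments are lists of equal length, an entry for each row: "gripper": the opening, from 0 (shut) to 1 (fully open); "travel": the shift along the tool's x, y, z in mm, a list of three; "rot": the turn, a rotation vector about the tool's x, y, z in rad, a list of three. A call has 1 to 12 rows; each row shifts and turns the commanded pose from where the row before left it, along the tool's axes as they then stand; what a row does not reach is not made up. A row lasts 1/10 s, in which the tool goes at most 50 mm and 8.59 degrees, less where a joint would pass 70% of its speed; a pose out of reach is approached as far as the arm can. A call is refused whole if a number of a shift passes 50 or a number of a turn 0.15, either way. A call with a gripper value outside its range is refused whole. The fingers move at their own pace and stop on an object; "newtons" is the grip in N (left out, the last holds). Time passes only in rows, so rows that do not move let the fingers close. It gives the time, the measured TCP pose, the force, the opening and the grip force at its end, in the units of the state.
- state(): the state, without advancing time (a new reading comes with each control period).
- read_camera(name): name is "scene" or "top"; returns (picture, depth): 420x560x3 uint8, red, green, blue; 420x560 float32, mm along the optical axis (not along the pixel's ray), 0 where there is no reading.
- camera_params(name): a dict with "fovy" (degrees; the focal length in pixels is half the picture's height over the tangent of half this angle, whatever the lens; pixels are square), "cx", "cy" (the principal point, pixels), "k1" (the pictures are not rectified: a ray, as slopes to the right and down, at radius r is drawn at 1 + k1 r^2 times it, then the intrinsics apply), "pose" (4x4, takes a point from camera to world coordinates). Camera axes: x right, y down, z forward; pixel columns grow to the right and rows downward; lengths in mm; the calibration is good to about 2 mm. A picture is of the moment at which its call begins. camera_params takes no time and is no camera call.
- job_done(): hands the job in; it is judged then, once.
The state is a dict: "t": time; "q": joint angles; "dq": joint speeds; "joint_efforts": joint torques, N m; "tcp_pos": TCP position; "tool_rot": TCP orientation; "wrist_force": force on the tool from outside, world axes, zero at the start; "moment": the same for the moment, N m; "grip_width": opening from 0.0 (shut) to 1.0 (fully open); "finger_force": force on a finger pad.
Only numpy, scipy, OpenCV 4.12 (cv2) and the standard library are available. Lean on these libraries where they do the work, as an engineer would, in place of code of your own. Each camera call takes 0.05 s, during which the arm holds its last target. There are 200 camera calls.

### The job

Lay the flat grater teeth up on the wooden preparation board with its handle towards you, and slide it home into the corner until you feel its head bear on the stop screw with its side snug along the fence. Then push the clamp's red handle down past its dead point so that the rubber pad holds the grater's head, and let go. Work by feel and gently, never pushing the grater against the stops or the handle with more than about 15 newtons, and leave everything else standing where it is.

Things in the scene. Friction and masses are not known exactly. Their poses are not given: they have to be found in the camera images.
- board: Fixed beech preparation board, 280 (x) x 320 (y) x 22 mm high, yaw within 15 degrees. Origin: centre of its underside; x away from the robot, y left, z up. Two wooden strips make a corner for the grater at its far right, a steel toggle clamp stands left of that corner. Home, the grater's origin is at board x +6 to +14 (as the stop screw is set), y -80, z +22 mm, its x along the board's.
- end_stop: Wooden block fixed on the board, 14 (x) x 56 (y) mm, 12 mm high. Origin: middle of its near face (looking to -x), at the board's top (board x +124, y -80, z +22 mm). Through it runs a stop screw, 11 mm across, axis 7 mm over the board, whose rubber tip stands out 5 to 13 mm from that face towards the robot: its setting is not measured, feel for it. The grater's head bears on the tip.
- side_fence: Wooden strip on the board, 60 (x) x 10 (y) mm, 10 mm high over the board. Origin: middle of its right face (looking to -y), at the board's top (board x +85, y -50, z +22 mm). The left side of the grater's head end bears on this face. Axes as the board's.
- grater: Flat hand grater, loose, teeth up, 0.2 kg, 210 mm long, 14 thick: black frame 60 mm wide with a toothed steel plate (x -25 to +105 mm, the last 32 mm a solid head), green handle 24 mm wide (x -105 to -25). Origin: underside, mid-length; x from handle to head. Balances near its origin; taken across the frame at about x -5 mm the left finger stays clear of the fence.
- grater_head (a point): Middle of the grater's front (head) face, 105 mm ahead of its origin and 7 mm over its underside.
- grip_end (a point): Point on the centre line of the clamp's red handle grip (84 mm long, 17 wide, 13 thick), 10 mm from its free end, 126 mm from its pivot. Open: the handle stands up 55 to 75 degrees, leaning to the board's +y. Shut on its stop: nearly level, this point at board x +97, y +118, z +67 mm. Dead point: this point about 22 mm higher than shut; follow the handle down from there to its stop.
- clamp_handle: Clamp handle. Origin: its pivot, which moves a little (board x +97; y +8, z +70 mm open; y -8, z +78 shut). It swings in the upright plane along the board's y: push the grip to the board's +y, then down. Pushed at the grip's end it takes about 1 N, over the last 40 mm before the dead point up to 4 to 9 N (the pad's setting is not known), then falling to nothing.
- pad: Black rubber pad, 18 mm across, on the spindle at the end of the clamp's bar. Origin: centre of its lower face. Open, it hangs 45 to 65 mm over the board above the grater's place, so the head must be slid in under it from the robot's side; shut, it sits on the middle of the grater's head (board x +97, y -80 mm).
- mill: Black plastic electric mill with a clear lid and a toggle switch, 94 mm across, 194 mm high. Origin: centre of its underside. Bystander.
- saucer: White saucer, 130 mm across, 16 mm high, the tea glass on it. Origin: centre of its underside. Bystander.
- tea_glass: Stainless steel tea glass, 60 mm across, 85 mm high, on the saucer. Origin: centre of its underside. Bystander.
- dish: Small blue ceramic dish, 96 mm across, 32 mm high. Origin: centre of its underside. Bystander.
- spatula: Beech spatula, 295 mm long, its blade resting on the dish's rim, its handle end on the counter. Origin: on the counter under its middle; x towards the blade. Bystander.
- cheese: Wedge block of hard cheese with a rind, 85 x 54 x 45 mm. Origin: centre of its underside. Bystander.
There are look-alikes about, which are no part of the job. There is more than one size of the grater; the one meant has the size given above.

How it is judged:
By the outcome, as a careful person would: the job done as asked, in the order asked, and still so for the second after the job is handed in, with the robot touching nothing.
It also fails if it takes over 72 s, if anything falls off the work surface, if the arm or the gripper's body presses on something with over 40 N, if the wrist force passes 120 N, or if a joint passes its speed limit or range.

## Working session

There is one attempt and no reset: what is moved stays moved. The work goes in short steps, Python scripts to look and compute and a tool call to move; the robot and the scene stay as the last step left them, time stands still between calls to the robot, and variables do not carry over. Pictures are saved under pics/ and viewed, at most 10 in all, crops included, and the job is handed in when it is done.

Besides the shell and the picture viewer there is one more tool, called after "Emit:" as a command line: name --argument value ..., lists and objects as JSON in quotes. step_arm: Moves the arm, as the interface text tells. Its arguments: {"type":"object","properties":{"gripper":{"type":"array","items":{"type":"number"}},"travel":{"type":"array","items":{"type":"array","items":{"type":"number"}}},"rot":{"type":"array","items":{"type":"array","items":{"type":"number"}}},"newtons":{"type":"number"}},"required":["gripper","travel","rot"]}

```bash
mkdir -p pics; cat > h.py <<'E'
from plant import *
import numpy as np, cv2, pickle
from scipy.spatial.transform import Rotation as R
def snap(n):
    im,d=read_camera(n); p=camera_params(n); pickle.dump((im,d,p),open(f'{n}.pkl','wb')); return im,d,p
def load(n): return pickle.load(open(f'{n}.pkl','rb'))
def K(p):
    f=210/np.tan(np.radians(p['fovy'])/2); return np.array([[f,0,p['cx']],[0,f,p['cy']],[0,0,1.]]),np.array([p['k1'],0,0,0,0.])
def cloud(d,p):
    k,D=K(p); h,w=d.shape; u,v=np.meshgrid(np.arange(w),np.arange(h))
    s=cv2.undistortPoints(np.stack([u,v],-1).reshape(-1,1,2).astype(np.float64),k,D).reshape(h,w,2)
    c=np.concatenate([s*d[...,None],d[...,None]],-1); P=np.array(p['pose'])
    w_=c@P[:3,:3].T+P[:3,3]; w_[d<=0]=np.nan; return w_
def proj(X,p):
    k,D=K(p); P=np.linalg.inv(np.array(p['pose'])); c=np.atleast_2d(X)@P[:3,:3].T+P[:3,3]
    return cv2.projectPoints(c.reshape(-1,1,3),np.zeros(3),np.zeros(3),k,D)[0].reshape(-1,2)
E
python3 - <<'E'
from h import *
for n in('scene','top'):
    im,d,p=snap(n); cv2.imwrite(f'pics/{n}0.png',cv2.resize(im[...,::-1],(800,600),interpolation=cv2.INTER_CUBIC)); print(n,p)
print(state())
E
```

```text
scene {'fovy': 56.59289214377098, 'cx': 279.134116436964, 'cy': 209.06649396479202, 'k1': 0.016670645426122722, 'pose': array([[-7.65002601e-01,  4.69268630e-01, -4.41087263e-01,
         1.07768263e+03],
       [ 6.43967807e-01,  5.66666075e-01, -5.13999051e-01,
         7.17610285e+02],
       [ 8.74555794e-03, -6.77256608e-01, -7.35694911e-01,
         1.12036146e+03],
       [ 0.00000000e+00,  0.00000000e+00,  0.00000000e+00,
         1.00000000e+00]])}
top {'fovy': 44.711104782100236, 'cx': 280.3720603575305, 'cy': 204.47525623043578, 'k1': 0.003450466477602865, 'pose': array([[ 1.94900674e-02, -9.80042121e-01,  1.97832197e-01,
         1.08113026e+02],
       [-9.99659969e-01, -1.56735126e-02,  2.08395686e-02,
        -1.63954446e+00],
       [-1.73229296e-02, -1.98171093e-01, -9.80014354e-01,
         1.95313650e+03],
       [ 0.00000000e+00,  0.00000000e+00,  0.00000000e+00,
         1.00000000e+00]])}
{'t': 0.1, 'q': array([ 1.05401141e+00,  5.32892237e-02,  1.61419185e+00,  2.84082268e-06,
        1.47605122e+00, -1.18993067e-01]), 'dq': array([-0.00115214,  0.00044729, -0.00060856,  0.00040297,  0.00198777,
       -0.00077144]), 'joint_efforts': array([-5.32428312e-04, -3.94900239e+01, -3.71365070e+01, -1.68501724e-04,
        3.92916423e-03,  8.98201193e-06]), 'tcp_pos': array([241.80518704, 575.66568836, 220.26600752]), 'tool_rot': array([-3.04471497e-04,  1.97587182e-01,  9.80284839e-01, -9.20786098e-04]), 'wrist_force': array([ 0.58356824,  0.23407779, -0.31031789]), 'moment': array([-0.02695804, -0.04100591,  0.01256695]), 'finger_force': 0.0, 'grip_width': 1.0005864978667576}
```

View pics/scene0.png

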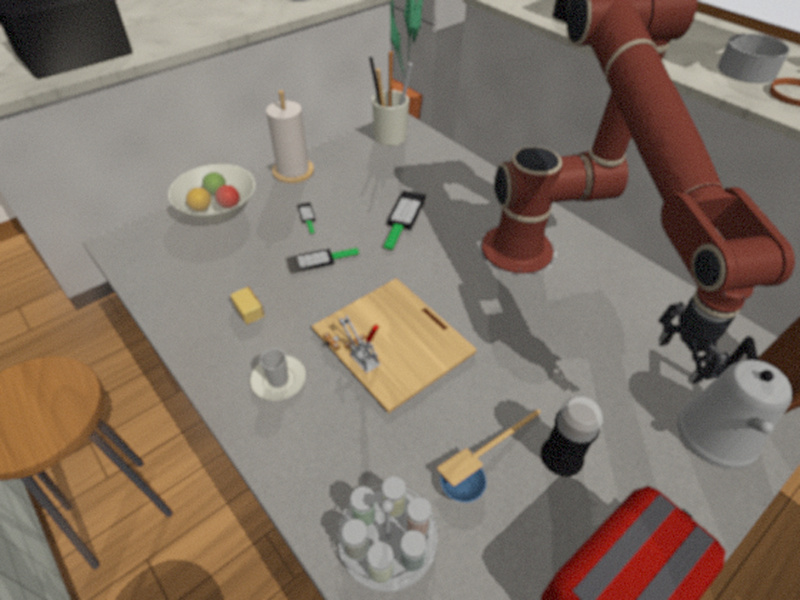

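View pics/top0.png

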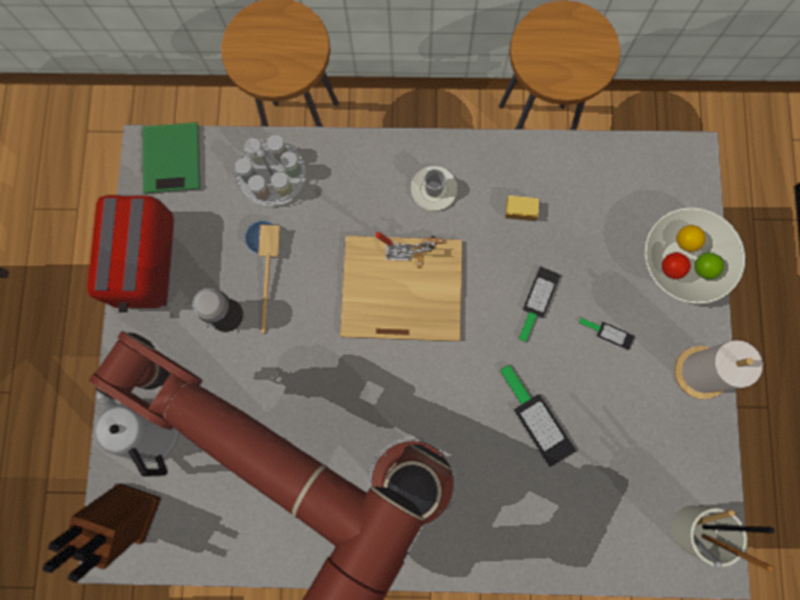

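```bash
cat > m.py <<'E'
from h import *
def plane(p,z,shape=(420,560)):
    c=cloud(np.ones(shape),p); o=np.array(p['pose'])[:3,3]; r=c-o
    return o+r*((z-o[2])/r[...,2])[...,None]
def rect(P):
    (c,s,a)=cv2.minAreaRect(P[:,:2].astype(np.float32)); return np.round(c,1),np.round(s,1),round(a,2)
E
python3 - <<'E'
from m import *
for n in('top','scene'):
    im,d,p=load(n); X=cloud(d,p); hsv=cv2.cvtColor(im,cv2.COLOR_RGB2HSV).astype(int); H,S,V=hsv[...,0],hsv[...,1],hsv[...,2]
    print(n,'counter z',np.nanmedian(X[(np.abs(X[...,0]-400)<50)&(np.abs(X[...,1]+200)<200)][:,2]))
    W=plane(p,22); roi=(W[...,0]>250)&(W[...,0]<800)&(abs(W[...,1])<320)
    b=((H>8)&(H<25)&(S>70)&(V>90)&roi).astype(np.uint8)
    nl,lab,st,ce=cv2.connectedComponentsWithStats(b); i=1+np.argmax(st[1:,4]); print('board',st[i],rect(W[lab==i]),'z',np.nanmedian(X[lab==i][:,2]))
    g=((H>45)&(H<85)&(S>120)).astype(np.uint8); nl,lab,st,ce=cv2.connectedComponentsWithStats(g)
    W=plane(p,12)
    for i in range(1,nl):
        if 15<st[i,4]<900: print('green',ce[i].round(1),st[i,4],rect(W[lab==i]),np.nanmedian(X[lab==i][:,2]).round(1))
    k=((V<75)&(S<120)).astype(np.uint8); 
    W=plane(p,14);k[~((W[...,1]<-150)&(W[...,1]>-560)&(W[...,0]>100)&(W[...,0]<700))]=0
    nl,lab,st,ce=cv2.connectedComponentsWithStats(cv2.morphologyEx(k,cv2.MORPH_CLOSE,np.ones((7,7))))
    for i in range(1,nl):
        if st[i,4]>60: print('black',ce[i].round(1),st[i,4],rect(W[lab==i]))
    r=(((H<6)|(H>174))&(S>150)&(V>80)&(W[...,0]>400)&(abs(W[...,1])<200)).astype(np.uint8)
    print('red',X[r>0][:,:].round(0)[::6].tolist())
im,d,p=load('top');o=[]
a=cv2.resize(im[150:250,230:460],None,fx=3.4,fy=3.4,interpolation=cv2.INTER_CUBIC)
im,d,p=load('scene')
b=cv2.resize(im[130:300,190:350],None,fx=3.4,fy=3.4,interpolation=cv2.INTER_CUBIC)
cv2.imwrite('pics/topc.png',a[...,::-1]);cv2.imwrite('pics/scc.png',b[...,::-1])
E
```

```text
top counter z 2.558239328898253
board [ 238  165   86   74 5627] (array([512.8,  37.5]), array([322.3, 283.9]), 88.9) z 21.986356912119277
green [116.6  90.1] 76 (array([957.6, 718.6]), array([ 34.9, 110.3]), 0.7) 21.2
green [121.  110.8] 717 (array([871.4, 699.1]), array([178.9, 148.8]), 7.65) 20.7
green [369.  228.3] 113 (array([ 412.8, -301.8]), array([20.4, 79.7]), 67.83) 14.5
green [412.8 226.9] 54 (array([ 420.9, -468.3]), array([57.1, 13.2]), 66.2) 8.6
green [360.6 268.9] 213 (array([ 257.8, -267.4]), array([104.8,  28.5]), 32.54) 17.3
black [379.8 201.8] 227 (array([ 507.1, -339.9]), array([ 60.3, 128.3]), 67.73)
black [379.  294.1] 300 (array([ 147. , -338.4]), array([160. ,  81.9]), 32.57)
red [[614.0, 97.0, 193.0], [608.0, 101.0, 187.0], [605.0, 94.0, 186.0], [606.0, 84.0, 169.0], [603.0, 77.0, 165.0], [608.0, 67.0, 136.0]]
scene counter z -0.6565930942840623
board [ 218  195  115   94 5202] (array([518.1,  42.5]), array([325.2, 284.2]), 88.86) z 19.80117097808511
green [216.8 157.8] 20 (array([ 427.5, -463.3]), array([55.8,  9.8]), 67.74) 7.7
green [275.3 164.2] 122 (array([ 256.4, -265.8]), array([116.4,  37.2]), 37.44) 15.1
green [241.  177.2] 68 (array([ 419.7, -296.4]), array([22.4, 75.9]), 68.99) 10.4
black [282.7 154.9] 67 (array([ 172.2, -319.5]), array([120. ,  79.3]), 30.86)
black [222.6 184.3] 62 (array([ 505.3, -312.2]), array([ 52.9, 107. ]), 88.63)
red [[614.0, 97.0, 193.0], [618.0, 101.0, 191.0], [622.0, 92.0, 171.0], [621.0, 89.0, 152.0]]
```

View pics/scc.png

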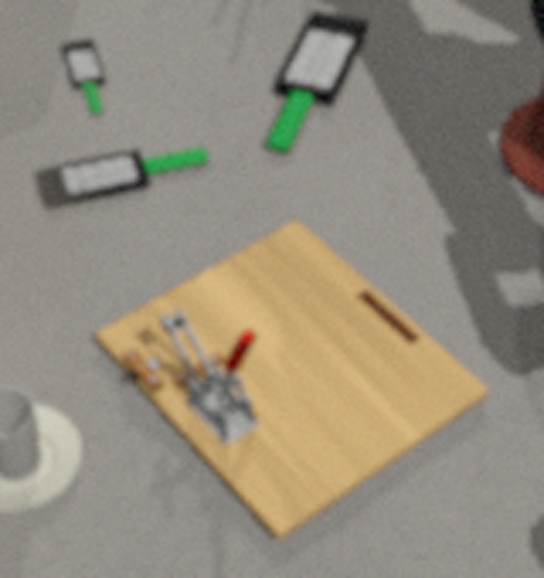

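The middle-sized grater is the right one: frame about 60×128 mm, handle about 80 mm, at yaw -22°. In the scene crop it lies teeth up with its head away from the robot. The clamp's red handle stands up at crop pixel (243,345). The board's yaw is about -1.1°. I'll lift the tool and travel over the grater.

Emit:
step_arm --gripper '[1, 1, 1, 1, 1, 1, 1, 1, 1, 1, 1, 1]' --travel '[[0, 0, -45], [0, 0, -45], [-12, -16, -10], [-23.2, -30.8, 0], [-23.2, -30.8, 0], [-23.2, -30.8, 0], [-23.2, -30.8, 0], [-23.2, -30.8, 0], [-23.2, -30.8, 0], [-23.2, -30.8, 0], [-23.2, -30.8, 0], [-23.2, -30.8, 0]]' --rot '[[0, 0, 0], [0, 0, 0], [0, 0, 0], [0, 0, 0], [0, 0, 0], [0, 0, 0], [0, 0, 0], [0, 0, 0], [0, 0, 0], [0, 0, 0], [0, 0, 0], [0, 0, 0]]'

```text
t: 1.3
tcp_pos: [331.9, 218.8, 320.9]
tool_rot: [-0.0, 0.197, 0.98, -0.0]
wrist_force: [0.2, 0.4, -0.1]
grip_width: 1.002
finger_force: 0.0
```

Emit:
step_arm --gripper '[1, 1, 1, 1, 1, 1, 1, 1, 1, 1, 1, 1]' --travel '[[-23.2, -30.8, 0], [-23.2, -30.8, 0], [-23.2, -30.8, 0], [-23.2, -30.8, 0], [-23.2, -30.8, 0], [-23.2, -30.8, 0], [-23.2, -30.8, 0], [-23.2, -30.8, 0], [-23.2, -30.8, 0], [-23.2, -30.8, 0], [-23.2, -30.8, 0], [-23.2, -30.8, 40]]' --rot '[[0, 0, 0], [0, 0, 0], [0, 0, 0], [0, 0, 0], [0, 0, 0], [0, 0, 0], [0, 0, 0], [0, 0, 0], [0, 0, 0], [0, 0, 0], [0, 0, 0], [0, 0, 0]]'

```text
t: 2.5
tcp_pos: [446.8, -227.9, 290.3]
tool_rot: [0.005, 0.198, 0.98, -0.002]
wrist_force: [0.8, -0.2, 0.8]
grip_width: 0.999
finger_force: 0.0
```

Emit:
step_arm --gripper '[1, 1, 1, 1, 1, 1, 1, 1]' --travel '[[-23, -31, 20], [-23, -31, 20], [-12, -14.6, 20], [0, 0, 35], [0, 0, 35], [0, 0, 35], [0, 0, 30], [0, 0, 0]]' --rot '[[0, 0, -0.01], [0, 0, 0], [0, 0, 0], [0, 0, 0], [0, 0, 0], [0, 0, 0], [0, 0, 0], [0, 0, 0]]'

```text
t: 3.3
tcp_pos: [465.6, -314.5, 84.4]
tool_rot: [-0.005, 0.193, 0.981, 0.003]
wrist_force: [-1.5, -0.2, 0.5]
grip_width: 1.002
finger_force: 0.0
```

```bash
python3 - <<'E'
from m import *
s=state(); print(s['tcp_pos'],R.from_quat(np.roll(s['tool_rot'],-1)).as_matrix().round(3).tolist())
out=[]
for n,c in(('top',(310,130,420,270)),('scene',(170,110,300,230))):
    im,d,p=snap(n)
    T=np.eye(4);T[:3,:3]=R.from_quat(np.roll(s['tool_rot'],-1)).as_matrix();T[:3,3]=s['tcp_pos']
    tip=[(T@[0,y,15,1])[:3] for y in(-42,42)]
    print(n,proj(tip,p).round(1).tolist())
    x0,y0,x1,y1=c; out.append(cv2.resize(im[y0:y1,x0:x1],(390,int(390*(y1-y0)/(x1-x0))),interpolation=cv2.INTER_CUBIC))
h=max(o.shape[0] for o in out); out=[np.pad(o,((0,h-o.shape[0]),(0,0),(0,0))) for o in out]
cv2.imwrite('pics/g1.png',np.hstack(out)[...,::-1])
E
```

```text
[ 465.56058739 -314.49404224   84.40348393] [[-0.926, 0.378, -0.008], [0.378, 0.926, 0.008], [0.011, 0.004, -1.0]]
top [[385.1, 216.3], [364.1, 207.6]]
scene [[225.9, 162.8], [230.6, 176.0]]
```

View pics/g1.png

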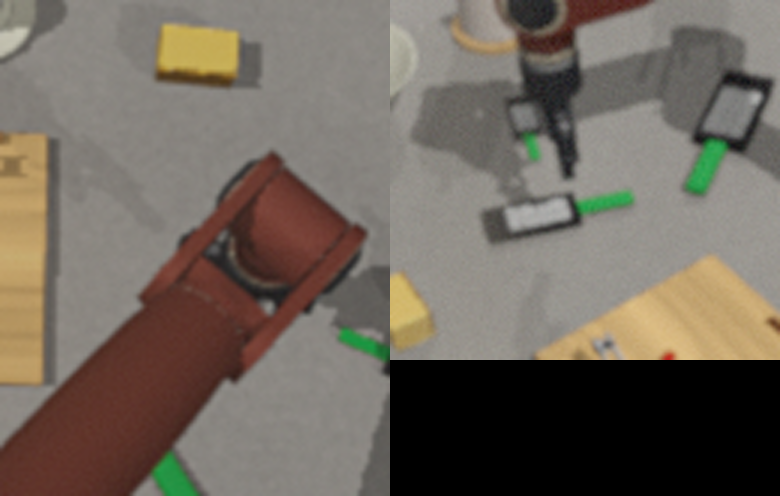

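Emit:
step_arm --gripper '[1, 1, 1, 1, 1, 0.6, 0.6, 0.6, 0.6, 0.6, 0.6]' --travel '[[-7.75, -6, 10], [0, 0, 25], [0, 0, 22], [0, 0, 10], [0, 0, 0], [0, 0, 0], [0, 0, 0], [0, 0, 0], [0, 0, 0], [0, 0, 0], [0, 0, 0]]' --rot '[[0, 0, 0], [0, 0, 0], [0, 0, 0], [0, 0, 0], [0, 0, 0], [0, 0, 0], [0, 0, 0], [0, 0, 0], [0, 0, 0], [0, 0, 0], [0, 0, 0]]' --newtons 30

```text
t: 4.5
tcp_pos: [473.9, -326.0, 23.6]
tool_rot: [0.0, 0.193, 0.981, -0.0]
wrist_force: [-0.9, -0.7, 0.2]
grip_width: 0.599
finger_force: 0.0
```

Emit:
step_arm --gripper '[1, 1, 1, 1, 1, 1, 0.6, 0.6, 0.6, 0.6, 0.6]' --travel '[[0, 0, -6], [0, 0, 0], [0, 0, 0], [0, 0, 0], [2, -2.5, 6], [0, 0, 8], [0, 0, 0], [0, 0, 0], [0, 0, 0], [0, 0, 0], [0, 0, 0]]' --rot '[[0, 0, 0], [0, 0, 0], [0, 0, 0], [0, 0, 0], [0, 0, 0], [0, 0, 0], [0, 0, 0], [0, 0, 0], [0, 0, 0], [0, 0, 0], [0, 0, 0]]'

```text
t: 5.6
tcp_pos: [471.3, -327.6, 15.7]
tool_rot: [0.0, 0.193, 0.981, -0.0]
wrist_force: [0.2, -0.3, 0.2]
grip_width: 0.601
finger_force: 0.0
```

```bash
python3 - <<'E'
from m import *
im,d,p=snap('scene'); s=state(); print(s['grip_width'],s['finger_force'])
cv2.imwrite('pics/g2.png',cv2.resize(im[130:230,180:300],None,fx=6,fy=6,interpolation=cv2.INTER_CUBIC)[...,::-1])
E
```

```text
0.6002012105077109 0.0
```

View pics/g2.png

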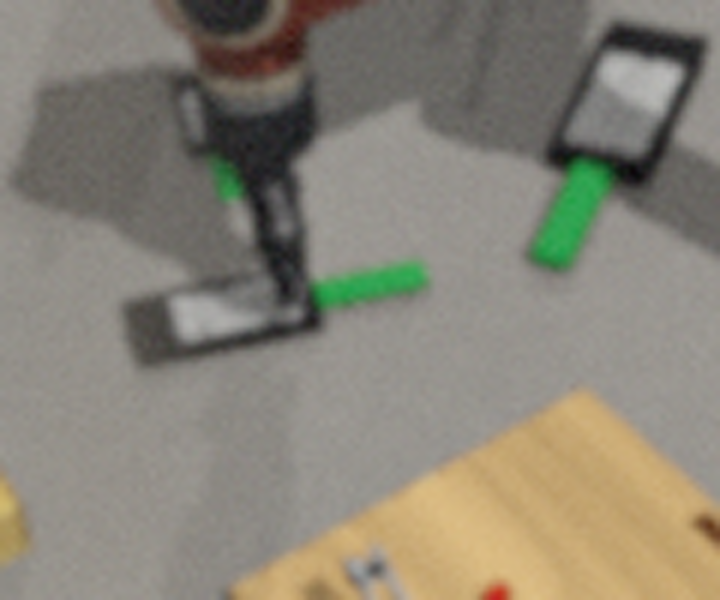

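The near finger ends around crop pixel (293,305), close to the frame's near edge. I can't tell whether it is beside or above it, so I'll close further and feel.

Emit:
step_arm --gripper '[0.55, 0.5, 0.45, 0.4, 0.4, 0.4]' --travel '[[0, 0, 0], [0, 0, 0], [0, 0, 0], [0, 0, 0], [0, 0, 0], [0, 0, 0]]' --rot '[[0, 0, 0], [0, 0, 0], [0, 0, 0], [0, 0, 0], [0, 0, 0], [0, 0, 0]]' --newtons 30

```text
t: 6.25
tcp_pos: [471.1, -327.5, 15.4]
tool_rot: [0.0, 0.193, 0.981, -0.0]
wrist_force: [0.5, -1.2, -0.1]
grip_width: 0.402
finger_force: 0.0
```

```bash
python3 - <<'E'
from m import *
im,d,p=snap('scene'); s=state(); X=cloud(d,p)
T=R.from_quat(np.roll(s['tool_rot'],-1)); t=s['tcp_pos']
L=T.inv().apply((X-t).reshape(-1,3)).reshape(X.shape)
for v in range(166,190): print(v,' '.join('%4d,%3d,%3d'%tuple(np.nan_to_num(X[v,u]-[471,-327,0])) for u in range(222,240,2)))
print(proj([t+T.apply([0,17,z]) for z in(17,8,0)],p),proj([[475-.93*25+.375*30,-325+.375*25+.93*30,14],[475+.375*30,-325+.93*30,14]],p))
cv2.imwrite('pics/g3.png',cv2.resize(im[150:210,200:270],None,fx=10,fy=10,interpolation=cv2.INTER_CUBIC)[...,::-1])
E
```

```text
166   25, 20,109   19, 25,109   22, 46,125   17, 52,126   -6, 27, 96  -73,-66, -3  -77,-56,  1  -85,-52, -1  -91,-46,  0
167   24, 18,102   12, 12, 91   23, 47,121   21, 59,128   13, 60,124  -67,-58, -1  -79,-60, -9  -80,-45,  0  -87,-40,  0
168   24, 17, 96   16, 19, 93   27, 52,121   21, 57,121   15, 63,122  -63,-52,  0  -70,-47, -1  -78,-43, -2  -85,-39, -4
169   25, 18, 92   19, 23, 92   30, 57,121   21, 57,117   18, 66,120  -60,-48, -1  -69,-45, -4  -75,-39, -3  -82,-34, -4
170  -25,-72, -3   21, 25, 89   31, 57,117   25, 62,116   18, 66,116  -55,-40,  0  -63,-37, -1  -71,-34, -4  -75,-25,  0
171  -21,-67, -3   20, 23, 82   30, 55,110   26, 63,113   18, 64,109  -52,-37, -1  -58,-30,  0  -67,-29, -3  -74,-23, -3
172  -18,-63, -5   20, 21, 75   31, 57,107   24, 59,104   14, 58, 98  -48,-31,  0  -55,-26,  0  -63,-23, -3  -71,-20, -5
173  -11,-51,  1   21, 22, 71   29, 52, 97   21, 53, 93   13, 54, 89  -45,-27, -1  -55,-27, -7  -59,-16, -2  -67,-13, -4
174  -11,-52, -5   20, 20, 64   28, 49, 89   17, 45, 79   12, 52, 82  -45,-27, -7  -49,-18, -3  -54,-10,  0  -62, -7, -2
175   -2,-3
[... 1250 characters left out ...]
,  9    9, 37,  9    0, 36,  2   -7, 40,  1  -15, 44,  0  -24, 44, -5
186   39, 24, 12   30, 23,  6   21, 25,  2   13, 28,  0    4, 28, -5    0, 35, -3   -6, 41, -3  -11, 48,  0  -18, 54,  0
187   36, 17,  0   27, 19, -4   20, 21, -7   15, 29, -4    9, 36, -2    4, 42, -1   -2, 47, -1  -10, 50, -4  -15, 56, -3
188   38, 19, -3   33, 27,  0   26, 32,  0   20, 37,  0   15, 44,  1    6, 46, -2    0, 50, -3   -4, 58,  0  -12, 61, -3
189   42, 25, -1   34, 29, -3   29, 35, -2   22, 40, -2   15, 43, -5    9, 50, -3    4, 56, -2    0, 65,  1   -8, 66, -3
[[227.67261347 183.74111293]
 [227.47970965 182.16190127]
 [227.30687685 180.74718764]] [[233.62009809 182.55151734]
 [227.63922925 183.82807083]]
```

View pics/g3.png

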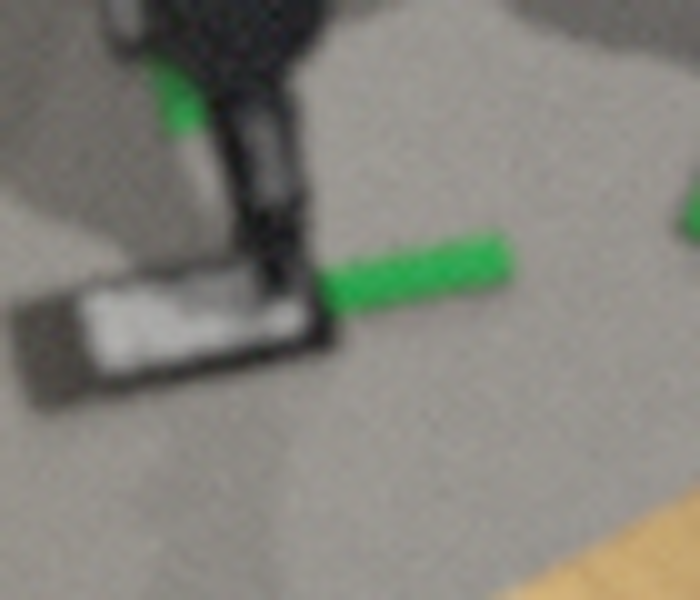

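The fingertip at scene pixel (228,180) stands on the plate, so the opened tips end about level with the TCP. I'll open, go deeper and close again.

Emit:
step_arm --gripper '[0.5, 0.7, 0.9, 1, 1, 1, 1, 1, 1, 1]' --travel '[[0, 0, -10], [0, 0, 0], [0, 0, 0], [0, 0, 0], [0, 3, 10], [0, 0, 3], [0, 0, 2], [0, 0, 2], [0, 0, 2], [0, 0, 0]]' --rot '[[0, 0, 0], [0, 0, 0], [0, 0, 0], [0, 0, 0], [0, 0, 0], [0, 0, 0], [0, 0, 0], [0, 0, 0], [0, 0, 0], [0, 0, 0]]'

```text
t: 7.3
tcp_pos: [472.1, -324.6, 6.1]
tool_rot: [-0.0, 0.193, 0.981, 0.0]
wrist_force: [0.2, 0.1, 0.5]
grip_width: 0.997
finger_force: 0.0
```

Emit:
step_arm --gripper '[0.8, 0.6, 0.6, 0.6, 0.6, 0.6]' --travel '[[0, 0, 0], [0, 0, 0], [0, 0, 0], [0, 0, 0], [0, 0, 0], [0, 0, 0]]' --rot '[[0, 0, 0], [0, 0, 0], [0, 0, 0], [0, 0, 0], [0, 0, 0], [0, 0, 0]]' --newtons 30

```text
t: 7.9
tcp_pos: [472.2, -324.8, 6.5]
tool_rot: [0.0, 0.193, 0.981, -0.0]
wrist_force: [-0.3, 0.4, 0.8]
grip_width: 0.601
finger_force: 0.0
```

Emit:
step_arm --gripper '[0.55, 0.5, 0.5, 0.5]' --travel '[[0, 0, 0], [0, 0, 0], [0, 0, 0], [0, 0, 0]]' --rot '[[0, 0, 0], [0, 0, 0], [0, 0, 0], [0, 0, 0]]' --newtons 30

```text
t: 8.3
tcp_pos: [472.2, -324.7, 6.4]
tool_rot: [0.0, 0.193, 0.981, -0.0]
wrist_force: [0.1, -0.4, 0.8]
grip_width: 0.501
finger_force: 0.0
```

```bash
python3 - <<'E'
from m import *
im,d,p=snap('scene'); s=state(); print(s['tcp_pos'],s['joint_efforts'].round(2),s['grip_width'])
cv2.imwrite('pics/g4.png',cv2.resize(im[150:210,200:270],None,fx=10,fy=10,interpolation=cv2.INTER_CUBIC)[...,::-1])
E
```

```text
[ 472.18492856 -324.69123589    6.37636875] [ -0.   -38.04 -30.93  -0.     0.    -0.  ] 0.5048986254619418
```

View pics/g4.png

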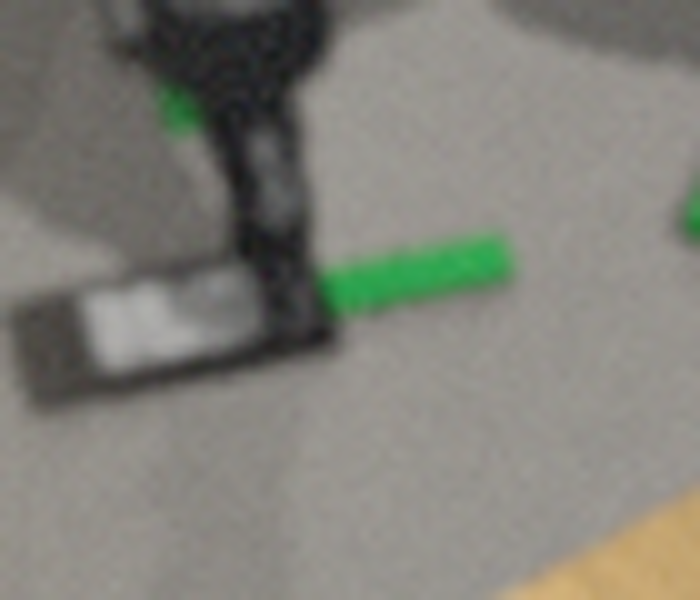

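Emit:
step_arm --gripper '[0.45, 0.4, 0.35, 0.3, 0.25, 0.25]' --travel '[[0, 0, 0], [0, 0, 0], [0, 0, 0], [0, 0, 0], [0, 0, 0], [0, 0, 0]]' --rot '[[0, 0, 0], [0, 0, 0], [0, 0, 0], [0, 0, 0], [0, 0, 0], [0, 0, 0]]' --newtons 30

```text
t: 8.95
tcp_pos: [472.2, -324.7, 6.4]
tool_rot: [0.0, 0.193, 0.981, 0.0]
wrist_force: [0.6, -0.2, -0.2]
grip_width: 0.253
finger_force: 0.0
```

Emit:
step_arm --gripper '[0.6, 0.6, 0.6, 0.6, 0.6, 0.6]' --travel '[[0, 0, -3], [0, 0, 0], [0, 0, 2], [0, 0, 1], [0, 0, 0.5], [0, 0, 0]]' --rot '[[0, 0, 0], [0, 0, 0], [0, 0, 0], [0, 0, 0], [0, 0, 0], [0, 0, 0]]'

```text
t: 9.55
tcp_pos: [472.0, -324.6, 5.6]
tool_rot: [-0.0, 0.193, 0.981, 0.0]
wrist_force: [-0.3, 0.9, -0.4]
grip_width: 0.601
finger_force: 0.0
```

Emit:
step_arm --gripper '[0.6, 0.6, 0.6]' --travel '[[0, 0, 1], [0, 0, 0.5], [0, 0, 0]]' --rot '[[0, 0, 0], [0, 0, 0], [0, 0, 0]]'

```text
t: 9.85
tcp_pos: [472.1, -324.6, 4.3]
tool_rot: [-0.0, 0.193, 0.981, 0.0]
wrist_force: [-0.7, 0.1, 0.3]
grip_width: 0.601
finger_force: 0.0
```

Emit:
step_arm --gripper '[0.6, 0.6, 0.6]' --travel '[[0, 0, 1], [0, 0, 0.5], [0, 0, 0]]' --rot '[[0, 0, 0], [0, 0, 0], [0, 0, 0]]'

```text
t: 10.15
tcp_pos: [472.2, -324.7, 2.8]
tool_rot: [-0.0, 0.193, 0.981, 0.0]
wrist_force: [-0.5, -0.4, -0.3]
grip_width: 0.603
finger_force: 0.0
```

```bash
python3 - <<'E'
from m import *
im,d,p=snap('scene'); s=state(); X=cloud(d,p); g=im.max(2)
for v in range(172,190): print(v,' '.join('%4d,%3d,%3d(%3d)'%(*np.nan_to_num(X[v,u]-[472,-325,0]),g[v,u]) for u in range(224,234,1)))
E
```

```text
172   25, 29, 86( 37)   36, 56,111( 42)   33, 60,112( 60)   29, 60,109( 83)   25, 60,107( 82)   23, 64,109( 67)   19, 65,108( 68)   18, 70,110(114)  -51,-36, -4(144)  -54,-33, -2(152)
173   25, 28, 80( 37)   31, 46, 96( 43)   34, 60,108( 51)   32, 63,108( 49)   27, 62,105( 59)   24, 66,106( 50)   20, 66,104( 71)   18, 69,104(112)  -48,-31, -4(143)  -49,-25,  0(156)
174   -1,-18, 26( 32)   30, 44, 88( 34)   35, 60,103( 42)   29, 58, 98( 45)   26, 60, 98( 47)   23, 62, 97( 41)   18, 61, 94( 56)   17, 68, 98(103)  -41,-22,  0(141)  -46,-20,  0(153)
175    0,-18, 21( 42)   22, 30, 69( 25)   36, 61, 98( 35)   32, 62, 97( 43)   24, 56, 88( 38)   23, 62, 92( 32)   24, 71, 99( 58)   14, 61, 86(100)  -41,-23, -5(136)  -43,-17, -3(151)
176   -4,-25,  8( 62)   26, 36, 70( 45)   34, 57, 89( 34)   28, 55, 84( 41)   26, 59, 86( 42)   23, 61, 86( 41)   18, 59, 82( 48)   15, 62, 82( 90)  -33,-10,  2(134)  -40,-13, -3(156)
177    1,-16, 13( 84)   26, 35, 64( 65)   32, 52, 80( 48)   31, 58, 83( 48)   20, 48, 70( 53)   15, 47, 67( 47)   14, 53, 70( 55)   17, 65, 80( 80)  -24,  3, 12(126)  -29,  4,  9(1
[... 1511 characters left out ...]
 68)   24, 29,  9( 79)   16, 25,  1( 92)   14, 29,  3(104)    9, 28,  0(113)    5, 29, -2(120)    1, 31, -3(122)    0, 35, -2(132)   -3, 38, -1(140)
187   32, 26,  6(108)   27, 26,  2(114)   24, 29,  3(118)   21, 31,  3(123)   12, 24, -8(136)   13, 33,  0(137)    8, 33, -3(139)    7, 39,  0(139)    2, 40, -1(145)   -1, 40, -4(145)
188   31, 23, -2(135)   29, 28,  0(141)   24, 28, -3(138)   23, 34,  1(143)   16, 30, -6(141)   17, 39,  0(144)   12, 40, -1(142)    9, 41, -2(141)    7, 46,  0(147)    0, 43, -6(150)
189   36, 31,  1(142)   29, 27, -6(142)   30, 37,  1(142)   25, 36, -1(140)   21, 38, -2(142)   15, 36, -7(141)   18, 49,  3(145)   12, 46, -3(146)    9, 48, -2(150)    7, 54,  0(155)
```

Emit:
step_arm --gripper '[0.6, 0.6, 0.6]' --travel '[[0, 0, 1], [0, 0, 1], [0, 0, 0]]' --rot '[[0, 0, 0], [0, 0, 0], [0, 0, 0]]'

```text
t: 10.5
tcp_pos: [472.3, -324.8, 0.9]
tool_rot: [0.0, 0.193, 0.981, -0.0]
wrist_force: [0.6, -0.1, -0.0]
grip_width: 0.599
finger_force: 0.0
```

Depth puts the fingertip at z≈22 while the reported TCP is at z≈3, so the tips stand well behind where I took them to be. I'll keep descending by feel.

Emit:
step_arm --gripper '[0.6, 0.6, 0.6, 0.6]' --travel '[[0, 0, 1], [0, 0, 1], [0, 0, 1], [0, 0, 0]]' --rot '[[0, 0, 0], [0, 0, 0], [0, 0, 0], [0, 0, 0]]'

```text
t: 10.9
tcp_pos: [472.3, -324.8, 0.8]
tool_rot: [-0.001, 0.193, 0.981, 0.0]
wrist_force: [-7.0, 6.6, 17.9]
grip_width: 0.601
finger_force: 9.1
```

Emit:
step_arm --gripper '[0.6, 0.6, 0.6, 0.6]' --travel '[[0, 0, 1], [0, 0, 1], [0, 0, 1], [0, 0, 0]]' --rot '[[0, 0, 0], [0, 0, 0], [0, 0, 0], [0, 0, 0]]'

```text
t: 11.3
tcp_pos: [472.4, -324.9, 0.6]
tool_rot: [-0.002, 0.193, 0.981, 0.001]
wrist_force: [-15.4, 12.4, 35.9]
grip_width: 0.603
finger_force: 18.0
```

Emit:
step_arm --gripper '[0.6, 0.8, 1, 1, 1, 1, 1, 1, 1]' --travel '[[0, 0, -6], [0, 0, -6], [0, 0, 0], [0, 0, 0], [0, 0, 5], [0, 0, 4], [0, 0, 2], [0, 0, 2], [0, 0, 0]]' --rot '[[0, 0, 0], [0, 0, 0], [0, 0, 0], [0, 0, 0], [0, 0, 0], [0, 0, 0], [0, 0, 0], [0, 0, 0], [0, 0, 0]]'

```text
t: 12.2
tcp_pos: [471.9, -324.4, -6.7]
tool_rot: [-0.0, 0.193, 0.981, 0.0]
wrist_force: [-0.2, -0.3, 0.2]
grip_width: 0.996
finger_force: 0.0
```

Emit:
step_arm --gripper '[1, 0.85, 0.7, 0.6, 0.6, 0.6]' --travel '[[0, 0, 2], [0, 0, 0], [0, 0, 0], [0, 0, 0], [0, 0, 0], [0, 0, 0]]' --rot '[[0, 0, 0], [0, 0, 0], [0, 0, 0], [0, 0, 0], [0, 0, 0], [0, 0, 0]]' --newtons 30

```text
t: 12.8
tcp_pos: [472.5, -325.2, -7.5]
tool_rot: [0.0, 0.193, 0.981, -0.0]
wrist_force: [-0.4, -0.3, 2.7]
grip_width: 0.687
finger_force: 33.5
```

Grasped: width 0.69, about 58 mm. Lift, carry over the board, then turn to the board's yaw.

Emit:
step_arm --gripper '[0.6, 0.6, 0.6, 0.6, 0.6, 0.6, 0.6, 0.6, 0.6, 0.6, 0.6, 0.6]' --travel '[[0, 0, -10], [0, 0, -20], [0, 0, -20], [6, 14, -10], [16, 36, 0], [16, 36, 0], [16, 36, 0], [16, 36, 0], [16, 36, 0], [16, 36, 0], [10, 26.6, 0], [0, 0, 0]]' --rot '[[0, 0, 0], [0, 0, 0], [0, 0, 0], [0, 0, 0], [0, 0, 0], [0, 0, 0], [0, 0, 0], [0, 0, 0], [0, 0, 0], [0, 0, 0], [0, 0, 0], [0, 0, 0]]' --newtons 45

```text
t: 14.0
tcp_pos: [464.2, -41.5, 51.2]
tool_rot: [-0.001, 0.191, 0.982, 0.001]
wrist_force: [0.5, -0.1, -3.3]
grip_width: 0.686
finger_force: 50.1
```

Emit:
step_arm --gripper '[0.6, 0.6, 0.6, 0.6, 0.6, 0.6]' --travel '[[0, 0, 0], [0, 0, 0], [0, 0, 0], [0, 0, 0], [0, 0, 0], [0, 0, 0]]' --rot '[[0, 0, -0.06], [0, 0, -0.09], [0, 0, -0.09], [0, 0, -0.09], [0, 0, -0.04], [0, 0, 0]]'

```text
t: 14.6
tcp_pos: [465.1, -45.3, 51.6]
tool_rot: [-0.0, 0.009, 1.0, 0.0]
wrist_force: [0.4, -0.0, -2.3]
grip_width: 0.68
finger_force: 50.1
```

```bash
python3 - <<'E'
from m import *
s=state(); print(s['tcp_pos'],R.from_quat(np.roll(s['tool_rot'],-1)).as_matrix().round(4).tolist(),s['grip_width'],s['wrist_force'],s['moment'])
o=[]
for n in('top','scene'):
    im,d,p=snap(n)
    c=(255,195,150,150) if n=='top' else (190,170,170,150)
    x,y,w,h=(235,150,110,100) if n=='top' else (205,170,130,118)
    o.append(cv2.resize(im[y:y+h,x:x+w],(398,360),interpolation=cv2.INTER_CUBIC))
cv2.imwrite('pics/b1.png',np.hstack(o)[...,::-1])
E
```

```text
[465.10057066 -45.26591535  51.63524095] [[-0.9998, 0.0187, -0.0009], [0.0187, 0.9998, 0.0002], [0.0009, 0.0002, -1.0]] 0.6800771751343343 [ 4.18944181e-01 -5.72933362e-04 -2.34264039e+00] [ 0.03591651 -0.01551876  0.01027889]
```

View pics/b1.png

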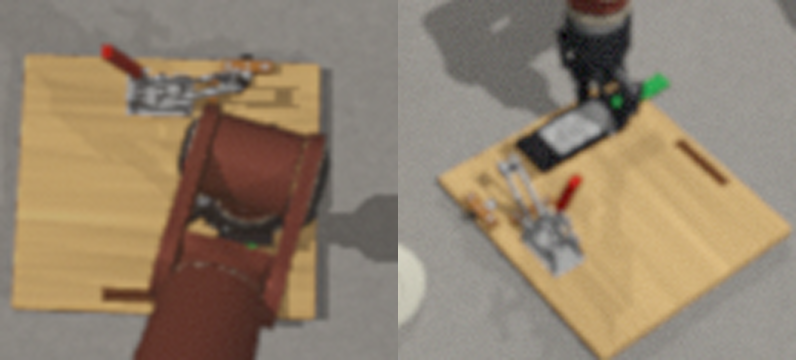

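The grater is held level over the near right of the board, parallel to it, with its head short of the clamp's bar. Next I'll lower it and feel for the board.

Emit:
step_arm --gripper '[0.6, 0.6, 0.6, 0.6, 0.6, 0.6, 0.6]' --travel '[[0, 0, 12], [0, 0, 12], [0, 0, 8], [0, 0, 2], [0, 0, 1], [0, 0, 0.5], [0, 0, 0]]' --rot '[[0, 0, 0], [0, 0, 0], [0, 0, 0], [0, 0, 0], [0, 0, 0], [0, 0, 0], [0, 0, 0]]'

```text
t: 15.4
tcp_pos: [465.9, -44.9, 16.8]
tool_rot: [0.0, 0.009, 1.0, -0.0]
wrist_force: [-0.2, 0.6, -1.9]
grip_width: 0.683
finger_force: 50.1
```

Emit:
step_arm --gripper '[0.6, 0.6, 0.6, 0.6]' --travel '[[0, 0, 0.5], [0, 0, 0.5], [0, 0, 0.5], [0, 0, 0]]' --rot '[[0, 0, 0], [0, 0, 0], [0, 0, 0], [0, 0, 0]]'

```text
t: 15.8
tcp_pos: [465.5, -44.8, 14.9]
tool_rot: [-0.0, 0.009, 1.0, -0.0]
wrist_force: [0.8, 0.1, -2.7]
grip_width: 0.683
finger_force: 50.1
```

Emit:
step_arm --gripper '[0.6, 0.6, 0.6, 0.6]' --travel '[[0, 0, 0.5], [0, 0, 0.5], [0, 0, 0.5], [0, 0, 0]]' --rot '[[0, 0, 0], [0, 0, 0], [0, 0, 0], [0, 0, 0]]'

```text
t: 16.2
tcp_pos: [465.6, -44.8, 14.6]
tool_rot: [-0.001, 0.009, 1.0, -0.0]
wrist_force: [-5.1, 1.4, 8.4]
grip_width: 0.682
finger_force: 51.2
```

Emit:
step_arm --gripper '[0.6, 0.6, 0.6, 0.6, 0.6, 0.6, 0.6, 0.6]' --travel '[[0, 0, -0.9], [-4, 0, 0], [-8, 0, 0], [-8, 0, 0], [-8, 0, 0], [-6, 0, 0], [-4, 0, 0], [0, 0, 0]]' --rot '[[0, 0, 0], [0, 0, 0], [0, 0, 0], [0, 0, 0], [0, 0, 0], [0, 0, 0], [0, 0, 0], [0, 0, 0]]'

```text
t: 17.0
tcp_pos: [504.6, -45.7, 14.6]
tool_rot: [0.001, 0.009, 1.0, -0.0]
wrist_force: [-1.8, -0.2, 2.1]
grip_width: 0.684
finger_force: 50.7
```

Emit:
step_arm --gripper '[0.6, 0.6, 0.6, 0.6, 0.6]' --travel '[[-1, 0, 0], [-1, 0, 0], [-1, 0, 0], [-1, 0, 0], [0, 0, 0]]' --rot '[[0, 0, 0], [0, 0, 0], [0, 0, 0], [0, 0, 0], [0, 0, 0]]'

```text
t: 17.5
tcp_pos: [507.0, -45.7, 14.6]
tool_rot: [-0.001, 0.009, 1.0, -0.0]
wrist_force: [-6.3, -0.4, 7.8]
grip_width: 0.685
finger_force: 51.1
```

Emit:
step_arm --gripper '[0.6, 0.6, 0.6]' --travel '[[0, 0, -0.6], [0, 0, 0], [0, 0, 0]]' --rot '[[0, 0, 0], [0, 0, 0], [0, 0, 0]]'

```text
t: 17.8
tcp_pos: [507.6, -45.5, 14.7]
tool_rot: [0.0, 0.009, 1.0, 0.0]
wrist_force: [-1.9, 0.3, 0.7]
grip_width: 0.685
finger_force: 50.4
```

Emit:
step_arm --gripper '[0.6, 0.6, 0.6, 0.6]' --travel '[[-0.5, 0, 0], [-0.5, 0, 0], [-0.5, 0, 0], [0, 0, 0]]' --rot '[[0, 0, 0], [0, 0, 0], [0, 0, 0], [0, 0, 0]]'

```text
t: 18.2
tcp_pos: [509.2, -45.5, 14.7]
tool_rot: [0.0, 0.009, 1.0, 0.0]
wrist_force: [-0.2, -0.5, -3.3]
grip_width: 0.685
finger_force: 50.2
```

Emit:
step_arm --gripper '[0.6, 0.6, 0.6, 0.6, 0.6]' --travel '[[-1, 0, 0], [-1, 0, 0], [-1, 0, 0], [-1, 0, 0], [0, 0, 0]]' --rot '[[0, 0, 0], [0, 0, 0], [0, 0, 0], [0, 0, 0], [0, 0, 0]]'

```text
t: 18.7
tcp_pos: [513.2, -45.7, 14.9]
tool_rot: [0.0, 0.009, 1.0, -0.0]
wrist_force: [-0.0, -1.1, -2.3]
grip_width: 0.684
finger_force: 50.1
```

Emit:
step_arm --gripper '[0.6, 0.6, 0.6, 0.6, 0.6]' --travel '[[-1, 0, 0.2], [-1, 0, 0], [-1, 0, 0], [0, 0, 0], [0, 0, 0]]' --rot '[[0, 0, 0], [0, 0, 0], [0, 0, 0], [0, 0, 0], [0, 0, 0]]'

```text
t: 19.2
tcp_pos: [516.1, -45.7, 14.7]
tool_rot: [-0.0, 0.009, 1.0, 0.0]
wrist_force: [0.2, 0.2, -2.5]
grip_width: 0.686
finger_force: 50.1
```

Emit:
step_arm --gripper '[0.6, 0.6, 0.6, 0.6]' --travel '[[-1, 0, 0], [-1, 0, 0], [0, 0, 0], [0, 0, 0]]' --rot '[[0, 0, 0], [0, 0, 0], [0, 0, 0], [0, 0, 0]]'

```text
t: 19.6
tcp_pos: [518.1, -45.7, 14.7]
tool_rot: [-0.0, 0.009, 1.0, 0.0]
wrist_force: [0.0, 0.5, -2.9]
grip_width: 0.688
finger_force: 50.2
```

Emit:
step_arm --gripper '[0.6, 0.6, 0.6, 0.6]' --travel '[[-1, 0, 0.2], [-1, 0, 0], [0, 0, 0], [0, 0, 0]]' --rot '[[0, 0, 0], [0, 0, 0], [0, 0, 0], [0, 0, 0]]'

```text
t: 20.0
tcp_pos: [518.5, -45.8, 14.6]
tool_rot: [-0.002, 0.009, 1.0, 0.0]
wrist_force: [-7.1, 0.6, 4.8]
grip_width: 0.682
finger_force: 50.9
```

Emit:
step_arm --gripper '[0.6, 0.6, 0.6, 0.6]' --travel '[[-1, 0, 0], [-0.5, 0, 0], [0, 0, 0], [0, 0, 0]]' --rot '[[0, 0, 0], [0, 0, 0], [0, 0, 0], [0, 0, 0]]'

```text
t: 20.4
tcp_pos: [518.4, -45.7, 14.6]
tool_rot: [-0.004, 0.009, 1.0, 0.0]
wrist_force: [-13.5, 0.2, 10.3]
grip_width: 0.685
finger_force: 51.5
```

Emit:
step_arm --gripper '[0.6, 0.6, 0.6, 0.6]' --travel '[[-0.5, 0, 0], [-0.5, 0, 0], [0, 0, 0], [0, 0, 0]]' --rot '[[0, 0, 0], [0, 0, 0], [0, 0, 0], [0, 0, 0]]'

```text
t: 20.8
tcp_pos: [518.4, -45.7, 14.6]
tool_rot: [-0.006, 0.009, 1.0, 0.0]
wrist_force: [-16.8, -0.5, 13.0]
grip_width: 0.683
finger_force: 51.8
```

Emit:
step_arm --gripper '[0.6, 0.6, 0.6, 0.6, 0.6]' --travel '[[3, 0, -0.2], [2, 0, 0], [0, 1, 0], [0, 1, 0], [0, 0, 0]]' --rot '[[0, 0, 0], [0, 0, 0], [0, 0, 0], [0, 0, 0], [0, 0, 0]]'

```text
t: 21.3
tcp_pos: [517.8, -43.6, 14.7]
tool_rot: [0.0, 0.009, 1.0, 0.0]
wrist_force: [0.2, 0.6, -2.1]
grip_width: 0.683
finger_force: 50.2
```

Emit:
step_arm --gripper '[0.6, 0.6, 0.6, 0.6]' --travel '[[0, 1, 0], [0, 0.5, 0], [0, 0, 0], [0, 0, 0]]' --rot '[[0, 0, 0], [0, 0, 0], [0, 0, 0], [0, 0, 0]]'

```text
t: 21.7
tcp_pos: [517.8, -42.8, 14.8]
tool_rot: [0.0, 0.009, 1.0, -0.0]
wrist_force: [-0.0, -4.3, -2.7]
grip_width: 0.682
finger_force: 50.1
```

Emit:
step_arm --gripper '[0.6, 0.6, 0.6, 0.6]' --travel '[[0, 0.5, 0], [0, 0.5, 0], [0, 0, 0], [0, 0, 0]]' --rot '[[0, 0, 0], [0, 0, 0], [0, 0, 0], [0, 0, 0]]'

```text
t: 22.1
tcp_pos: [517.7, -42.7, 14.8]
tool_rot: [0.0, 0.009, 1.0, -0.001]
wrist_force: [-0.3, -8.0, -2.9]
grip_width: 0.68
finger_force: 50.1
```

```bash
python3 - <<'E'
from h import *
s=state(); print(s['wrist_force'],s['moment'],s['tcp_pos'],(2*np.degrees(np.arctan2(s['tool_rot'][2],s['tool_rot'][1]))-90),s['tool_rot'])
E
```

```text
[-0.28498937 -8.00714735 -2.93408637] [-1.34495138  0.08455723 -0.46822219] [517.74253065 -42.66742607  14.8288793 ] 88.95527187222208 [ 1.14511009e-04  9.11683777e-03  9.99957482e-01 -1.38014621e-03]
```

Emit:
step_arm --gripper '[0.6, 0.6, 0.6]' --travel '[[0, 0, 0], [0, 0, 0], [0, 0, 0]]' --rot '[[0, 0, -0.006], [0, 0, 0], [0, 0, 0]]'

```text
t: 22.4
tcp_pos: [517.8, -42.9, 14.9]
tool_rot: [0.0, 0.007, 1.0, -0.001]
wrist_force: [-0.8, -8.6, -4.0]
grip_width: 0.681
finger_force: 50.2
```

```bash
cat > s.py <<'E'
from h import *
s=state(); f,m=s['wrist_force'],s['moment']; print(s['t'],f.round(2),m.round(3),s['tcp_pos'].round(2),'yaw',(2*np.degrees(np.arctan2(s['tool_rot'][2],s['tool_rot'][1]))-90).round(2),'lever',m[2]/f[1]*1000)
E
python3 s.py
```

```text
22.4 [-0.85 -8.61 -4.01] [-1.461  0.043 -0.856] [517.83 -42.87  14.93] yaw 89.23 lever 99.36222467245388
```

Emit:
step_arm --gripper '[0.6, 0.6, 0.6, 0.6, 0.6]' --travel '[[0, 0, 0.3], [-0.7, 0, 0], [-0.5, 0, 0], [0, 0, 0], [0, 0, 0]]' --rot '[[0, 0, 0.003], [0, 0, 0], [0, 0, 0], [0, 0, 0], [0, 0, 0]]'

```text
t: 22.9
tcp_pos: [517.8, -42.8, 14.7]
tool_rot: [-0.002, 0.008, 1.0, -0.001]
wrist_force: [-5.4, -9.1, 2.5]
grip_width: 0.684
finger_force: 50.6
```

```bash
python3 s.py
```

```text
22.9 [-5.37 -9.1   2.5 ] [-1.29   0.944 -0.684] [517.82 -42.77  14.68] yaw 89.1 lever 75.22222611255962
```

Emit:
step_arm --gripper '[0.6, 0.6, 0.6, 0.6, 0.6]' --travel '[[0, -0.5, -0.4], [-0.7, 0, 0], [-0.7, 0, 0], [0, 0, 0], [0, 0, 0]]' --rot '[[0, 0, 0], [0, 0, 0], [0, 0, 0], [0, 0, 0], [0, 0, 0]]'

```text
t: 23.4
tcp_pos: [517.9, -42.9, 14.6]
tool_rot: [-0.003, 0.008, 1.0, -0.001]
wrist_force: [-10.2, -7.0, 4.2]
grip_width: 0.683
finger_force: 50.8
```

```bash
python3 s.py
```

```text
23.4 [-10.2   -6.98   4.17] [-1.149  1.364 -0.555] [517.9  -42.87  14.64] yaw 89.12 lever 79.5902894450035
```

Emit:
step_arm --gripper '[0.6, 0.6, 0.6, 0.6]' --travel '[[0, -0.6, -0.4], [0, 0, 0], [0, 0, 0], [0, 0, 0]]' --rot '[[0, 0, 0], [0, 0, 0], [0, 0, 0], [0, 0, 0]]'

```text
t: 23.8
tcp_pos: [518.4, -43.0, 14.6]
tool_rot: [-0.002, 0.008, 1.0, -0.001]
wrist_force: [-5.4, -6.2, -0.3]
grip_width: 0.684
finger_force: 50.4
```

```bash
python3 s.py
```

```text
23.8 [-5.39 -6.18 -0.35] [-0.976  0.804 -0.436] [518.44 -42.96  14.64] yaw 89.13 lever 70.6129415826443
```

Emit:
step_arm --gripper '[0.6, 0.6, 0.6, 0.6]' --travel '[[-0.6, 0, 0], [-0.4, 0, 0], [0, 0, 0], [0, 0, 0]]' --rot '[[0, 0, 0], [0, 0, 0], [0, 0, 0], [0, 0, 0]]'

```text
t: 24.2
tcp_pos: [518.5, -43.0, 14.6]
tool_rot: [-0.004, 0.008, 1.0, -0.0]
wrist_force: [-9.5, -5.4, 3.7]
grip_width: 0.683
finger_force: 50.7
```

```bash
python3 s.py
```

```text
24.2 [-9.55 -5.36  3.66] [-0.97   1.434 -0.457] [518.45 -43.    14.61] yaw 89.14 lever 85.24095718656592
```

Bears on the stop at about 10 N with the fence snug. Release and lift.

Emit:
step_arm --gripper '[0.72, 0.78, 0.9, 1, 1, 1, 1, 1, 1]' --travel '[[0, 0, 0], [0, 0, 0], [0, 0, 0], [0, 0, 0], [0, 0, 0], [0, 0, -10], [0, 0, -20], [0, 0, -40], [0, 0, -40]]' --rot '[[0, 0, 0], [0, 0, 0], [0, 0, 0], [0, 0, 0], [0, 0, 0], [0, 0, 0], [0, 0, 0], [0, 0, 0], [0, 0, 0]]'

```text
t: 25.1
tcp_pos: [520.5, -42.2, 126.4]
tool_rot: [-0.001, 0.007, 1.0, 0.0]
wrist_force: [1.0, 0.1, -1.0]
grip_width: 1.001
finger_force: 0.0
```

Emit:
step_arm --gripper '[0.5, 0, 0, 0, 0, 0]' --travel '[[20, 0, -40], [30, 0, -40], [30, 0, -40], [20, 0, -20], [0, 0, 0], [0, 0, 0]]' --rot '[[0, 0, 0], [0, 0, 0], [0, 0, 0], [0, 0, 0], [0, 0, 0], [0, 0, 0]]'

```text
t: 25.7
tcp_pos: [421.5, -40.9, 265.7]
tool_rot: [0.001, 0.007, 1.0, -0.0]
wrist_force: [0.0, 0.7, -0.5]
grip_width: -0.001
finger_force: 0.0
```

```bash
python3 s.py; python3 - <<'E'
from m import *
im,d,p=snap('scene'); X=cloud(d,p)
hsv=cv2.cvtColor(im,cv2.COLOR_RGB2HSV).astype(int); H,S,V=[hsv[...,i] for i in range(3)]
m=((H<6)|(H>172))&(S>140)&(V>70); m[:,:225]=0;m[:,285:]=0;m[:215]=0;m[270:]=0
v,u=np.nonzero(m); print(len(u),sorted(zip(v,u))[0],sorted(zip(v,u))[-1])
for a,b in sorted(zip(v,u))[::4]: print(a,b,X[a,b].round(0),hsv[a,b])
o=np.array([515.5,40,0]);c,s_=np.cos(-.0175),np.sin(-.0175);Rb=np.array([[c,-s_,0],[s_,c,0],[0,0,1]])
for th in(55,60,65,70,75):
    t=np.radians(th); print(th,proj([o+Rb@[97,8+136*np.cos(t),70+136*np.sin(t)],o+Rb@[97,8+52*np.cos(t),70+52*np.sin(t)]],p).round(1).tolist())
cv2.imwrite('pics/b2.png',cv2.resize(im[175:285,205:325],(720,660)[:2] if 0 else (650,596),interpolation=cv2.INTER_CUBIC)[...,::-1])
E
```

```text
25.7 [ 0.01  0.74 -0.53] [-0.021 -0.    -0.002] [421.47 -40.94 265.74] yaw 89.14 lever -2.625588356117102
36 (np.int64(227), np.int64(262)) (np.int64(238), np.int64(258))
227 262 [531. -14.  33.] [179 161 155]
228 261 [617.  96. 195.] [  0 187 166]
229 261 [618.  98. 192.] [  0 209 179]
230 260 [618.  92. 182.] [  1 216 130]
231 259 [619.  88. 175.] [  1 214  88]
232 258 [551. -13.  21.] [  3 176  97]
233 259 [620.  89. 166.] [  2 205 108]
235 258 [620.  83. 150.] [  4 216 110]
237 257 [621.  78. 136.] [  5 211 110]
55 [[267.6, 235.8], [258.8, 240.0]]
60 [[265.6, 232.5], [258.1, 238.8]]
65 [[263.4, 229.3], [257.3, 237.6]]
70 [[261.2, 226.2], [256.5, 236.5]]
75 [[259.0, 223.3], [255.7, 235.4]]
```

View pics/b2.png

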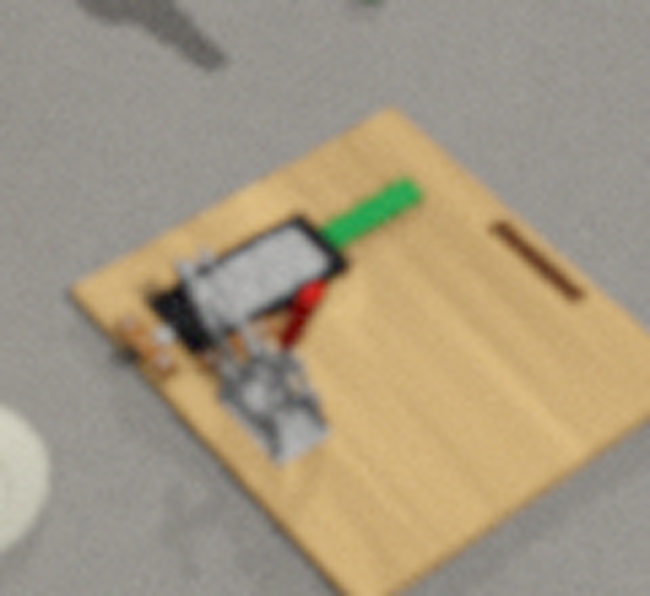

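The grater is home: its head sits under the clamp bar against the stop, its side along the fence. The red handle's tip is at about scene pixel (262,227), roughly 67° up. I'll move beside the handle with closed fingers.

Emit:
step_arm --gripper '[0, 0, 0, 0, 0, 0, 0]' --travel '[[-26, 13, 0], [-36, 18, 0], [-36, 18, 0], [-36, 18, 0], [-36, 18, 0], [-18, 11, 0], [0, 0, 0]]' --rot '[[0, 0, 0], [0, 0, 0], [0, 0, 0], [0, 0, 0], [0, 0, 0], [0, 0, 0], [0, 0, 0]]'

```text
t: 26.45
tcp_pos: [611.7, 53.7, 260.9]
tool_rot: [-0.003, 0.006, 1.0, 0.0]
wrist_force: [0.0, 0.0, -0.6]
grip_width: -0.001
finger_force: 0.0
```

```bash
python3 s.py; python3 - <<'E'
from m import *
im,d,p=snap('scene'); X=cloud(d,p); t=state()['tcp_pos']
L=X-t; m=(abs(L[...,0])<45)&(abs(L[...,1])<45)&(X[...,2]>205)
v,u=np.nonzero(m); P=L[m]
for z in range(-60,60,5):
    q=P[(P[:,2]>=z)&(P[:,2]<z+5)]
    if len(q): print(z,len(q),q.mean(0).round(0),q.min(0).round(0)[:2],q.max(0).round(0)[:2])
cv2.imwrite('pics/h1.png',cv2.resize(im[150:270,210:330],(600,600),interpolation=cv2.INTER_CUBIC)[...,::-1])
print(proj([t,t+[0,0,-17],t+[0,0,20]],p))
E
```

```text
26.45 [ 0.04  0.03 -0.62] [-0.01  -0.013 -0.004] [611.66  53.73 260.93] yaw 89.27 lever -132.8505357189111
5 2 [9. 2. 9.] [ 7. -5.] [12.  9.]
10 2 [11.  7. 13.] [10.  6.] [12.  8.]
15 9 [ 8.  8. 18.] [-2. -3.] [14. 17.]
20 10 [ 8. 10. 22.] [-3. -3.] [13. 17.]
25 12 [ 7. 11. 27.] [-4. -2.] [13. 17.]
30 9 [ 9.  8. 33.] [ 2. -2.] [14. 18.]
35 6 [10. 10. 38.] [ 5. -1.] [13. 17.]
40 7 [11.  8. 42.] [ 7. -1.] [14. 16.]
45 3 [13.  1. 49.] [12. -4.] [14. 11.]
50 11 [12.  4. 53.] [  8. -19.] [16. 17.]
55 14 [10.  3. 58.] [ -4. -26.] [16. 27.]
[[253.2643187  204.3716812 ]
 [253.48719466 208.18897346]
 [252.99587056 199.77571783]]
```

View pics/h1.png

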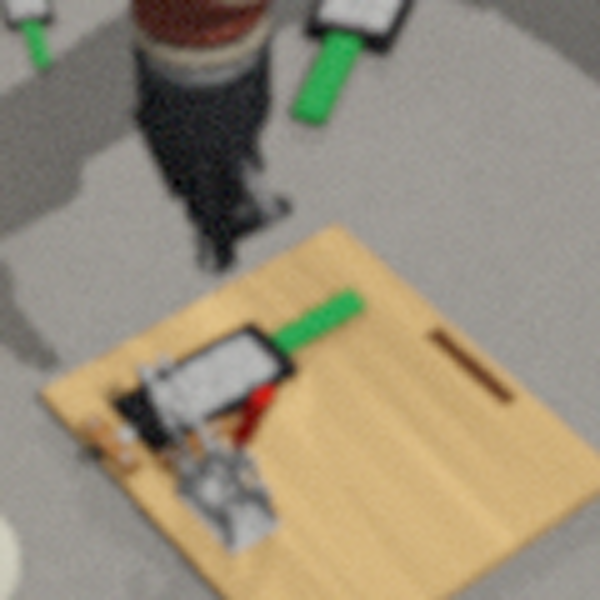

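The closed fingers' tip is at about composite pixel (215,268); depth puts it near reading +5 mm. The handle is still up and the grater still home. I'll come down beside the handle's near-clamp face.

Emit:
step_arm --gripper '[0, 0, 0, 0, 0]' --travel '[[0, 0, 30], [0, 0, 30], [0, 0, 20], [0, 0, 3], [0, 0, 0]]' --rot '[[0, 0, 0], [0, 0, 0], [0, 0, 0], [0, 0, 0], [0, 0, 0]]'

```text
t: 27.0
tcp_pos: [609.5, 51.9, 181.0]
tool_rot: [-0.001, 0.008, 1.0, -0.0]
wrist_force: [0.5, 0.2, 1.3]
grip_width: 0.0
finger_force: 0.0
```

Emit:
step_arm --gripper '[0, 0, 0, 0, 0, 0, 0]' --travel '[[0, 4, 0], [0, 4, 0], [0, 4, 0], [0, 3, 0], [0, 3, 0], [0, 0, 0], [0, 0, 0]]' --rot '[[0, 0, 0], [0, 0, 0], [0, 0, 0], [0, 0, 0], [0, 0, 0], [0, 0, 0], [0, 0, 0]]'

```text
t: 27.7
tcp_pos: [610.9, 70.4, 182.2]
tool_rot: [-0.0, 0.007, 1.0, -0.0]
wrist_force: [0.2, 0.0, 0.6]
grip_width: 0.004
finger_force: 0.0
```

Emit:
step_arm --gripper '[0, 0, 0, 0, 0, 0]' --travel '[[0, 4, 1], [0, 5, 2], [0, 5, 3], [0, 5, 3], [0, 5, 4], [0, 0, 0]]' --rot '[[0, 0, 0], [0, 0, 0], [0, 0, 0], [0, 0, 0], [0, 0, 0], [0, 0, 0]]'

```text
t: 28.3
tcp_pos: [610.8, 95.1, 168.2]
tool_rot: [-0.001, 0.007, 1.0, 0.0]
wrist_force: [0.1, -0.3, -0.2]
grip_width: 0.001
finger_force: 0.0
```

```bash
cat > r.py <<'E'
from m import *
im,d,p=snap('scene'); X=cloud(d,p)
hsv=cv2.cvtColor(im,cv2.COLOR_RGB2HSV).astype(int); H,S,V=[hsv[...,i] for i in range(3)]
m=((H<7)|(H>172))&(S>140)&(V>50)&(X[...,0]>585)&(X[...,0]<640)&(X[...,1]>40)&(X[...,1]<200)&(X[...,2]>50)&(X[...,2]<205)
P=X[m]; P=P[np.argsort(P[:,1])]; print(len(P),P.round(0)[::3].tolist(), 'angle',np.degrees(np.arctan(np.polyfit(P[:,1],P[:,2],1)[0])))
E
python3 s.py; python3 r.py
```

```text
28.3 [ 0.13 -0.29 -0.23] [ 0.023  0.008 -0.022] [610.78  95.07 168.24] yaw 89.2 lever 76.4153739394954
23 [[621.0, 82.0, 130.0], [621.0, 94.0, 151.0], [620.0, 104.0, 166.0], [620.0, 109.0, 171.0], [617.0, 111.0, 185.0], [618.0, 112.0, 182.0], [612.0, 114.0, 188.0], [614.0, 116.0, 187.0]] angle 60.68949425217399
```

Emit:
step_arm --gripper '[0, 0, 0, 0, 0, 0, 0, 0]' --travel '[[0, 4, 4], [0, 5, 4], [0, 5, 5], [0, 5, 6], [0, 4, 6], [0, 3, 6], [0, 2, 5], [0, 0, 0]]' --rot '[[0, 0, 0], [0, 0, 0], [0, 0, 0], [0, 0, 0], [0, 0, 0], [0, 0, 0], [0, 0, 0], [0, 0, 0]]'

```text
t: 29.15
tcp_pos: [610.6, 122.5, 131.4]
tool_rot: [-0.001, 0.007, 1.0, -0.0]
wrist_force: [0.3, -0.2, -1.4]
grip_width: -0.002
finger_force: 0.0
```

```bash
python3 s.py; python3 r.py
```

```text
29.15 [ 0.31 -0.21 -1.39] [0.002 0.009 0.039] [610.59 122.54 131.4 ] yaw 89.18 lever -187.96655579336962
36 [[614.0, 84.0, 111.0], [611.0, 90.0, 113.0], [622.0, 93.0, 115.0], [618.0, 99.0, 117.0], [617.0, 104.0, 122.0], [619.0, 111.0, 125.0], [619.0, 122.0, 131.0], [616.0, 133.0, 141.0], [615.0, 137.0, 143.0], [617.0, 139.0, 157.0], [611.0, 141.0, 144.0], [617.0, 144.0, 147.0]] angle 31.66968368675428
```

Emit:
step_arm --gripper '[0, 0, 0, 0, 0, 0, 0]' --travel '[[0, 2, 4], [0, 2, 4], [0, 1, 4], [0, 1, 4], [0, 1, 3], [0, 0, 0], [0, 0, 0]]' --rot '[[0, 0, 0], [0, 0, 0], [0, 0, 0], [0, 0, 0], [0, 0, 0], [0, 0, 0], [0, 0, 0]]'

```text
t: 29.9
tcp_pos: [612.1, 129.4, 114.5]
tool_rot: [0.0, 0.007, 1.0, 0.0]
wrist_force: [0.1, 1.7, 3.4]
grip_width: 0.001
finger_force: 1.2
```

Emit:
step_arm --gripper '[0, 0, 0, 0, 0, 0]' --travel '[[0, 0.5, 3], [0, 0.5, 3], [0, 0.5, 2], [0, 0, 2], [0, 0, 0], [0, 0, 0]]' --rot '[[0, 0, 0], [0, 0, 0], [0, 0, 0], [0, 0, 0], [0, 0, 0], [0, 0, 0]]'

```text
t: 30.5
tcp_pos: [612.5, 131.3, 105.1]
tool_rot: [0.001, 0.007, 1.0, 0.001]
wrist_force: [-0.6, 2.3, 4.5]
grip_width: 0.001
finger_force: 2.2
```

```bash
python3 s.py; python3 r.py
```

```text
30.5 [-0.55  2.29  4.52] [ 0.377  0.032 -0.023] [612.46 131.31 105.13] yaw 89.15 lever -9.826678633622508
45 [[616.0, 85.0, 96.0], [611.0, 90.0, 97.0], [619.0, 94.0, 92.0], [612.0, 96.0, 99.0], [618.0, 98.0, 95.0], [612.0, 102.0, 100.0], [612.0, 107.0, 105.0], [619.0, 110.0, 98.0], [619.0, 116.0, 104.0], [621.0, 139.0, 114.0], [613.0, 145.0, 113.0], [620.0, 148.0, 132.0], [614.0, 150.0, 113.0], [617.0, 154.0, 116.0], [612.0, 157.0, 120.0]] angle 18.64332807882213
```

Force is rising, 4.5 N. Keep going slowly.

Emit:
step_arm --gripper '[0, 0, 0, 0, 0, 0]' --travel '[[0, 0.5, 2], [0, 0.5, 2], [0, 0, 2], [0, 0, 1], [0, 0, 0], [0, 0, 0]]' --rot '[[0, 0, 0], [0, 0, 0], [0, 0, 0], [0, 0, 0], [0, 0, 0], [0, 0, 0]]'

```text
t: 31.15
tcp_pos: [612.5, 132.2, 97.9]
tool_rot: [0.001, 0.007, 1.0, 0.0]
wrist_force: [0.5, 3.6, 4.8]
grip_width: 0.001
finger_force: 2.1
```

Emit:
step_arm --gripper '[0, 0, 0, 0, 0]' --travel '[[0, 0, 2], [0, 0, 2], [0, 0, 1], [0, 0, 0], [0, 0, 0]]' --rot '[[0, 0, 0], [0, 0, 0], [0, 0, 0], [0, 0, 0], [0, 0, 0]]'

```text
t: 31.65
tcp_pos: [611.8, 131.6, 91.9]
tool_rot: [-0.0, 0.007, 1.0, -0.0]
wrist_force: [1.9, 1.1, 1.8]
grip_width: -0.0
finger_force: 1.1
```

Emit:
step_arm --gripper '[0, 0, 0, 0, 0]' --travel '[[0, 0, 2], [0, 0, 2], [0, 0, 1], [0, 0, 0], [0, 0, 0]]' --rot '[[0, 0, 0], [0, 0, 0], [0, 0, 0], [0, 0, 0], [0, 0, 0]]'

```text
t: 32.15
tcp_pos: [611.0, 131.4, 86.3]
tool_rot: [-0.001, 0.007, 1.0, -0.0]
wrist_force: [0.2, 1.1, -1.4]
grip_width: -0.001
finger_force: 0.0
```

Past the dead point, force falling to nothing. I'll follow it down to its stop.

Emit:
step_arm --gripper '[0, 0, 0, 0, 0, 0]' --travel '[[0, 0, 2], [0, 0, 2], [0, 0, 2], [0, 0, 2], [0, 0, 0], [0, 0, 0]]' --rot '[[0, 0, 0], [0, 0, 0], [0, 0, 0], [0, 0, 0], [0, 0, 0], [0, 0, 0]]'

```text
t: 32.75
tcp_pos: [611.8, 131.7, 79.1]
tool_rot: [-0.0, 0.007, 1.0, -0.0]
wrist_force: [-0.3, 0.1, 0.9]
grip_width: -0.002
finger_force: 0.0
```

Emit:
step_arm --gripper '[0, 0, 0, 0, 0, 0]' --travel '[[0, 0, 2], [0, 0, 1], [0, 0, 1], [0, 0, 1], [0, 0, 0], [0, 0, 0]]' --rot '[[0, 0, 0], [0, 0, 0], [0, 0, 0], [0, 0, 0], [0, 0, 0], [0, 0, 0]]'

```text
t: 33.35
tcp_pos: [611.8, 131.8, 74.2]
tool_rot: [-0.0, 0.007, 1.0, -0.0]
wrist_force: [0.7, 1.4, -0.8]
grip_width: 0.001
finger_force: 0.0
```

```bash
python3 s.py; python3 r.py
```

```text
33.35 [ 0.71  1.39 -0.77] [-0.02   0.029 -0.003] [611.8  131.78  74.17] yaw 89.15 lever -1.8196419831988644
51 [[616.0, 84.0, 74.0], [612.0, 90.0, 76.0], [618.0, 92.0, 73.0], [614.0, 97.0, 75.0], [610.0, 98.0, 73.0], [613.0, 102.0, 74.0], [616.0, 106.0, 76.0], [616.0, 111.0, 74.0], [621.0, 132.0, 74.0], [615.0, 136.0, 72.0], [617.0, 138.0, 71.0], [613.0, 144.0, 73.0], [615.0, 146.0, 72.0], [620.0, 148.0, 96.0], [616.0, 152.0, 74.0], [619.0, 156.0, 70.0], [618.0, 159.0, 72.0]] angle -0.46622569873439806
```

Emit:
step_arm --gripper '[0, 0, 0, 0, 0, 0]' --travel '[[0, 0, 1], [0, 0, 1], [0, 0, 1], [0, 0, 1], [0, 0, 0], [0, 0, 0]]' --rot '[[0, 0, 0], [0, 0, 0], [0, 0, 0], [0, 0, 0], [0, 0, 0], [0, 0, 0]]'

```text
t: 34.0
tcp_pos: [611.8, 131.8, 70.1]
tool_rot: [-0.0, 0.007, 1.0, -0.0]
wrist_force: [-0.8, 0.9, 0.0]
grip_width: 0.004
finger_force: 0.0
```

Emit:
step_arm --gripper '[0, 0, 0, 0, 0]' --travel '[[0, 0, 1], [0, 0, 1], [0, 0, 0.5], [0, 0, 0], [0, 0, 0]]' --rot '[[0, 0, 0], [0, 0, 0], [0, 0, 0], [0, 0, 0], [0, 0, 0]]'

```text
t: 34.5
tcp_pos: [611.8, 131.8, 67.7]
tool_rot: [-0.0, 0.007, 1.0, -0.0]
wrist_force: [-0.9, -0.1, -0.0]
grip_width: 0.0
finger_force: 0.0
```

Emit:
step_arm --gripper '[0, 0, 0, 0, 0]' --travel '[[0, 0, 0.8], [0, 0, 0.8], [0, 0, 0.4], [0, 0, 0], [0, 0, 0]]' --rot '[[0, 0, 0], [0, 0, 0], [0, 0, 0], [0, 0, 0], [0, 0, 0]]'

```text
t: 35.0
tcp_pos: [611.8, 131.8, 65.7]
tool_rot: [-0.0, 0.007, 1.0, -0.0]
wrist_force: [0.0, -0.2, -0.2]
grip_width: -0.001
finger_force: 0.0
```

```bash
python3 s.py; python3 r.py
```

```text
35.0 [ 0.01 -0.2  -0.21] [-0.003 -0.009  0.021] [611.78 131.77  65.66] yaw 89.15 lever -107.32368342606084
50 [[616.0, 84.0, 74.0], [615.0, 89.0, 73.0], [610.0, 93.0, 78.0], [617.0, 96.0, 70.0], [610.0, 98.0, 72.0], [608.0, 102.0, 75.0], [615.0, 104.0, 72.0], [613.0, 107.0, 73.0], [618.0, 114.0, 73.0], [626.0, 124.0, 119.0], [611.0, 142.0, 69.0], [614.0, 145.0, 70.0], [620.0, 147.0, 73.0], [613.0, 148.0, 73.0], [616.0, 152.0, 68.0], [614.0, 155.0, 70.0], [615.0, 161.0, 72.0]] angle -0.8049679617681326
```

Emit:
step_arm --gripper '[0, 0, 0, 0, 0]' --travel '[[0, 0, 0.8], [0, 0, 0.7], [0, 0, 0], [0, 0, 0], [0, 0, 0]]' --rot '[[0, 0, 0], [0, 0, 0], [0, 0, 0], [0, 0, 0], [0, 0, 0]]'

```text
t: 35.55
tcp_pos: [612.1, 131.8, 64.8]
tool_rot: [0.0, 0.007, 1.0, 0.0]
wrist_force: [-2.3, 0.4, 5.3]
grip_width: -0.005
finger_force: 2.4
```

Emit:
step_arm --gripper '[0, 0, 0, 0, 0]' --travel '[[0, 0, 0.8], [0, 0, 0.7], [0, 0, 0], [0, 0, 0], [0, 0, 0]]' --rot '[[0, 0, 0], [0, 0, 0], [0, 0, 0], [0, 0, 0], [0, 0, 0]]'

```text
t: 36.05
tcp_pos: [612.2, 131.8, 64.1]
tool_rot: [0.0, 0.007, 1.0, -0.0]
wrist_force: [-4.0, -0.9, 9.5]
grip_width: 0.002
finger_force: 4.6
```

The handle is hard on its stop at 9.5 N. Lift off and check the scene.

Emit:
step_arm --gripper '[0, 0, 0, 0, 0, 0, 0, 0, 0, 0, 0, 0]' --travel '[[0, 0, -4], [0, 0, -15], [0, 0, -40], [0, 0, -40], [0, 0, -40], [0, 0, -30], [25, 0, 0], [40, 0, 0], [40, 0, 0], [40, 0, 0], [20, 0, 0], [0, 0, 0]]' --rot '[[0, 0, 0], [0, 0, 0], [0, 0, 0], [0, 0, 0], [0, 0, 0], [0, 0, 0], [0, 0, 0], [0, 0, 0], [0, 0, 0], [0, 0, 0], [0, 0, 0], [0, 0, 0]]'

```text
t: 37.25
tcp_pos: [445.2, 134.4, 232.1]
tool_rot: [0.001, 0.007, 1.0, 0.0]
wrist_force: [0.9, 0.2, -0.5]
grip_width: 0.003
finger_force: 0.0
```

```bash
python3 s.py; python3 r.py; python3 - <<'E'
from m import *
# shift of the grater's green handle vs. home prediction (scene bias ~ +5,+5)
im,d,p=load('scene'); hsv=cv2.cvtColor(im,cv2.COLOR_RGB2HSV).astype(int)
W=plane(p,32); g=((hsv[...,0]>45)&(hsv[...,0]<85)&(hsv[...,1]>110)&(abs(W[...,1]+42)<60)&(W[...,0]>380)&(W[...,0]<560))
print('green',g.sum(),rect(W[g]))
E
```

```text
37.25 [ 0.9   0.16 -0.46] [-0.042  0.008 -0.032] [445.16 134.45 232.11] yaw 89.2 lever -199.0347912710918
67 [[616.0, 84.0, 74.0], [611.0, 88.0, 74.0], [613.0, 91.0, 74.0], [615.0, 94.0, 73.0], [610.0, 99.0, 74.0], [614.0, 103.0, 75.0], [619.0, 109.0, 75.0], [620.0, 111.0, 73.0], [610.0, 114.0, 72.0], [617.0, 117.0, 70.0], [610.0, 120.0, 73.0], [617.0, 123.0, 71.0], [610.0, 125.0, 73.0], [617.0, 128.0, 72.0], [616.0, 132.0, 74.0], [618.0, 135.0, 69.0], [617.0, 138.0, 71.0], [612.0, 142.0, 70.0], [620.0, 147.0, 73.0], [618.0, 150.0, 68.0], [617.0, 154.0, 71.0], [616.0, 158.0, 69.0], [614.0, 161.0, 71.0]] angle -2.8849798193408054
green 94 (array([458.5, -38.2]), array([22.7, 78.3]), 87.93)
```

```bash
python3 -c "
from plant import *
print(job_done())"
```

```text
the job is handed in; nothing more can be done
None
```

The grater lies teeth up, head on the stop screw and side along the fence, with the clamp shut past its dead point and the arm clear; while feeling for the stop, the wrist force along the board peaked at 16.8 N, just over the 15 N limit, and earlier the fingertips pressed about 36 N on the grater on the counter.

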